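# Centre the bellied pot on its upturned saucer

## Task

The little round-bellied terracotta pot in the open drawer has been put down off-centre on its upturned saucer and would topple when the drawer is shut. Nudge it into the middle of the saucer with light, slow taps of the fingertips; it tips easily when pushed near the top. Do not grip it, lift it, rock it hard or knock it off, and leave the saucer and the other spares in the tray where they are.

Things in the scene. Friction and masses are not known exactly. Their poses are not given: they have to be found in the camera images.
- pot: Open terracotta pot, round, about 120 g, tippy. Origin: centre of its foot, z up its axis. Foot only 27 mm across, belly 58 mm across at 18 to 24 mm up, neck 40 mm at 54 mm up, lip 48 mm, height 68 mm. Stands on the saucer 13 to 19 mm off its centre, in any direction. Friction 0.5 to 0.7: pushed slowly at the belly it slides upright and stops with the push; pushed at the lip it topples.
- saucer: Terracotta saucer lying upside down as a low round stand for the pot, loose in the tray. Origin: centre of its underside on the tray floor, z up. 84 mm across at the bottom, flat top face 72 mm across, 18 mm high, about 150 g.
- heater: Bystander, loose. Glass aquarium heater tube 22 mm across with a black cap, 178 mm long along its x axis, lying in two red suction clips whose 34 mm cups stand on the tray; 41 mm high. Origin: on the tray floor under about its middle.
- guard: Bystander, loose. Grey slotted plastic heater guard, a tube 36 mm across and 164 mm long along its x axis, lying down. Origin: on the tray floor under its middle.
- stem: Bystander, loose. Green plastic plant stem with leaves lying flat, 132 mm long along its y axis, 45 mm wide, 7 mm high. Origin: on the tray floor under its middle.
- drawer: Open lower drawer (fixed) with a white tray. Origin: its underside, mid-tray; x points away from the robot. Heights above the origin: tray floor 14.5 mm, tray rim 42, drawer sides (y = +-286 mm) 75, front panel (x = -219 mm, bar handle outside) 87, cabinet face (x = 190 to 225 mm) 195. Tray 400 mm along x by 555 mm along y, walls 4 mm.
Not all that is in view belongs to the job. Of the things that look like the pot, the larger one is meant.

How it is judged:
By the outcome, as a careful person would: the job done as asked, in the order asked, and still so for the second after the job is handed in, with the robot touching nothing.
It also fails if it takes over 51 s, if anything falls off the work surface, if the arm or the gripper's body presses on something with over 40 N, if the wrist force passes 120 N, or if a joint passes its speed limit or range.

## Robot

A 6-joint arm with a two-finger parallel gripper is mounted at the origin on the work surface. World frame = base frame: x ahead of the robot, y to its left, z up, the work surface at z = 0. Lengths are in m, angles in rad, forces in N, time in s.
With the tool pointing down it reaches from about 0.35 to 0.775 m from the base axis. Payload 5.5 kg.
Tool frame: the origin (TCP) lies between the finger pads; the fingertips stand 14 mm ahead of it and the grasp point (between the pads) lies 5 mm behind it; z points along the fingers, y is the line along which they close (so a half turn about z gives the same grasp; the last joint's range is limited). The gripper opens to 85 mm and grips with 20 to 120 N. Pads are 22 mm wide; open, the fingers measure 114 mm over their backs; the gripper's body (76 mm by 85 mm) begins 54 mm behind the grasp point. The pads swing forward as they close: fully open they stand 13 mm farther back than shut.
Start: joints at [-1.433, 0.313, 0.046, 1.304, 0, 1.431], TCP at [0.158, -0.553, 0.245] pointing down, gripper open.
Joint ranges: [-2.76, 2.76], [-0.86, 1.69], [-1.03, 1.26], [-2.2, 2.34], [-1.47, 1.5], [-3.14, 3.14]. Speed limits (rad/s): [2.57, 2.57, 3.14, 3.14, 3.14, 3.14].

## Interface

Orientations are given as [roll, pitch, yaw] about the fixed x, y, z axes, in that order (R = Rz(yaw) Ry(pitch) Rx(roll)).
In Python, from rig import observe, imaging, order gives the robot as it stands.
- The arm moves only by the tool jog_arm, never from a script. Its argument "motion" is a list of rows, each a list of 3 entries, a list of its own where there are three numbers: the shift along the tool's x, y, z normalised to -1 to 1, where 1 is 20 cm, then the turn about the tool's z normalised to -1 to 1, where 1 is 60 degrees, then the gripper's target within -1 to 1 (fully open at 1, half-way at 0, shut at -1). A call has 1 to 12 rows; each row shifts and turns the commanded pose from where the row before left it, along the tool's axes as they then stand; what a row does not reach is not made up. A row lasts 1/8 s, in which the tool goes at most 62.5 mm and 10.7 degrees, less where a joint would pass 70% of its speed; a pose out of reach is approached as far as the arm can. A call with a number of a shift or a turn outside -1 to 1 is refused whole. A call with a gripper value outside its range is refused whole. The fingers move at their own pace and stop on an object; the grip force is fixed at half the most. Time passes only in rows, so rows that do not move let the fingers close. It gives the time, the measured TCP pose, the force, the opening and the grip force at its end, in the units of the state.
- observe(): the state, without advancing time (a new reading comes with each control period).
- imaging.capture(name): name is "side" or "top"; returns the picture (384x512x3 uint8, red, green, blue); there is no depth.
- imaging.camera_model(name): a dict with "camera_matrix" (3x3 intrinsics, pixels), "D" ([k1, k2, p1, p2, k3] as OpenCV has them; the pictures are not rectified), "cam_to_world" (4x4, takes a point from camera to world coordinates). Camera axes: x right, y down, z forward; pixel columns grow to the right and rows downward; lengths in m; the calibration is good to about 2 mm. A picture is of the moment at which its call begins. camera_model takes no time and is no camera call.
- order.sign_off(): hands the job in; it is judged then, once.
The state is a dict: "time_s": time; "q": joint angles; "qd": joint speeds; "joint_efforts": joint torques, N m; "position": TCP position; "eef_rot": TCP orientation; "force": force on the tool from outside, world axes, zero at the start; "moment": the same for the moment, N m; "gripper_width": opening from 0.0 (shut) to 1.0 (fully open); "finger_force": force on a finger pad.
Only numpy, scipy, OpenCV 4.12 (cv2) and the standard library are available. Lean on these libraries where they do the work, as an engineer would, in place of code of your own. Each camera call takes 0.05 s, during which the arm holds its last target. There are 200 camera calls.

## Working session

There is one attempt and no reset: what is moved stays moved. The work goes in short steps, Python scripts to look and compute and a tool call to move; the robot and the scene stay as the last step left them, time stands still between calls to the robot, and variables do not carry over. Pictures are saved under pics/ and viewed, at most 10 in all, crops included, and the job is handed in when it is done.

Besides the shell and the picture viewer there is one more tool, called as a command line: name --argument value ..., lists and objects as JSON in quotes. jog_arm: Moves the arm, as the interface text tells. Scaled input: -1 to 1 covers 20 cm each way for a shift and 60 degrees each way for a turn. Its arguments: {"type":"object","properties":{"motion":{"type":"array","items":{"type":"array"}}},"required":["motion"]}

```bash
mkdir -p pics
python3 - <<'E'
from rig import observe, imaging
import cv2,numpy as np
for n in("side","top"):
    im=imaging.capture(n); cv2.imwrite(f"pics/{n}0.png",im[:,:,::-1])
    m=imaging.camera_model(n); print(n,np.round(m["camera_matrix"],1).tolist(),m["D"],np.round(m["cam_to_world"],3).tolist())
s=observe();print(s)
E
```

```text
side [[492.5, 0.0, 256.3], [0.0, 492.5, 191.7], [0.0, 0.0, 1.0]] [-0.18449789  0.          0.          0.          0.        ] [[-0.848, -0.333, 0.413, -0.054], [-0.53, 0.513, -0.675, 0.976], [0.013, -0.791, -0.611, 0.862], [0.0, 0.0, 0.0, 1.0]]
top [[386.0, 0.0, 255.5], [0.0, 386.0, 194.5], [0.0, 0.0, 1.0]] [-0.13498624  0.          0.          0.          0.        ] [[-0.002, -0.996, 0.089, 0.394], [-1.0, 0.001, -0.012, 0.065], [0.012, -0.089, -0.996, 0.909], [0.0, 0.0, 0.0, 1.0]]
{'time_s': 0.1, 'q': array([-1.43261570e+00,  3.13941398e-01,  4.50490792e-02,  1.30361034e+00,
       -1.48936405e-05,  1.43121849e+00]), 'qd': array([-0.00022649, -0.00255053,  0.0037408 , -0.0018812 , -0.00079721,
        0.00277289]), 'joint_efforts': array([ 2.64507544e-03, -4.81726384e+01,  2.99243867e+01,  1.26629000e-02,
       -1.51778177e-04,  1.19779770e-05]), 'position': array([ 0.15760058, -0.55250401,  0.24447108]), 'eef_rot': array([-3.13990085e+00, -2.22644148e-04,  2.77758290e-01]), 'force': array([ 0.25048259, -0.72507297, -0.92508264]), 'moment': array([ 0.00986486, -0.00261511,  0.00409839]), 'finger_force': 0.0, 'gripper_width': 1.0013291407334486}
```

View pics/side0.png

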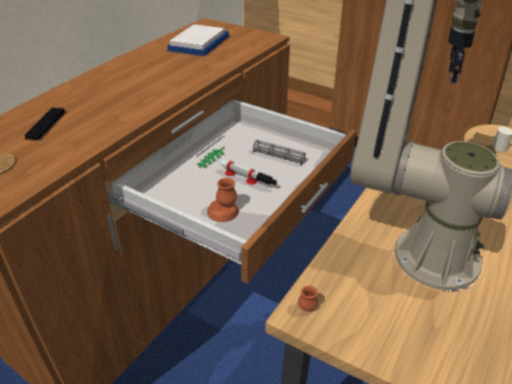

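View pics/top0.png

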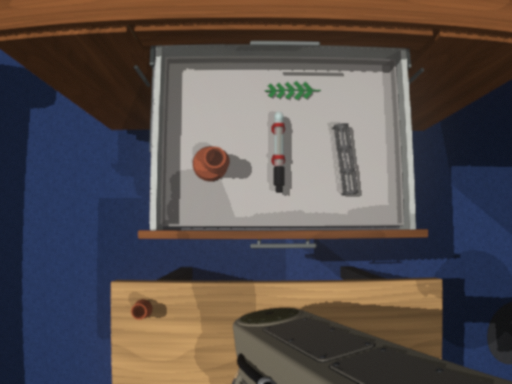

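Two things could be taken for the pot: the one on the saucer in the drawer (top 212,160; side 226,195), and the small one on the table (top 141,309; side 308,298). I choose the larger one, in the drawer. I'll check it in a close crop.

```bash
cat > h.py <<'E'
import cv2,numpy as np
from rig import observe, imaging
def ray(n,uv):
    m=imaging.camera_model(n); K=np.array(m["camera_matrix"]);T=np.array(m["cam_to_world"])
    p=cv2.undistortPoints(np.float64(uv).reshape(-1,1,2),K,np.array(m["D"])).reshape(-1,2)
    return T[:3,3],np.c_[p,np.ones(len(p))]@T[:3,:3].T
def plane(n,uv,z):
    o,d=ray(n,uv); return o+d*((z-o[2])/d[:,2])[:,None]
def tri(us,ut):
    (a,d),(b,e)=ray("side",[us]),ray("top",[ut]); d,e=d[0],e[0]
    s=np.linalg.lstsq(np.c_[d,-e],b-a,rcond=None)[0]; p,q=a+s[0]*d,b+s[1]*e
    return (p+q)/2,np.linalg.norm(p-q)
def proj(n,P):
    m=imaging.camera_model(n); W=np.linalg.inv(np.array(m["cam_to_world"]))
    return cv2.projectPoints(np.float64(P).reshape(-1,1,3),cv2.Rodrigues(W[:3,:3])[0],W[:3,3],np.array(m["camera_matrix"]),np.array(m["D"]))[0].reshape(-1,2)
E
python3 - <<'E'
import cv2,numpy as np
t=cv2.imread("pics/top0.png")[135:195,180:260]; s=cv2.imread("pics/side0.png")[165:230,190:270]
a=cv2.resize(t,(400,300),interpolation=cv2.INTER_CUBIC);b=cv2.resize(s,(400,325),interpolation=cv2.INTER_CUBIC)
cv2.imwrite("pics/crop.png",np.hstack([np.pad(a,((0,25),(0,0),(0,0))),b]))
E
```

```text
(no output)
```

View pics/crop.png

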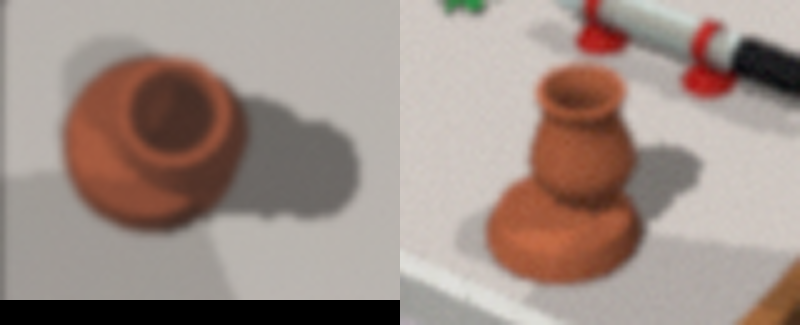

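The crop shows the belly of the pot on the upturned saucer, with the mouth at about top (214.4,157.4) and side (226,183). The pot is off-centre, towards the cabinet and the right of the top view. Next I measure heights and centres.

```bash
cat >> h.py <<'E'
from scipy.optimize import least_squares
BOX=dict(top=(135,195,180,235),side=(165,235,195,250))
def mask(n,im):
    hsv=cv2.cvtColor(im,cv2.COLOR_RGB2HSV); m=cv2.inRange(hsv,(0,90,30),(14,255,255))
    r=BOX[n]; k=np.zeros_like(m); k[r[0]:r[1],r[2]:r[3]]=m[r[0]:r[1],r[2]:r[3]]
    c=max(cv2.findContours(k,cv2.RETR_EXTERNAL,cv2.CHAIN_APPROX_NONE)[0],key=cv2.contourArea)
    return k,c.reshape(-1,2).astype(float)
def circ(P,r=None):
    f=(lambda v:np.hypot(P[:,0]-v[0],P[:,1]-v[1])-(r if r else v[2]))
    s=least_squares(f,[*P.mean(0)[:2],.04],loss="soft_l1",f_scale=.001); return s.x,np.sqrt(np.mean(s.fun**2))
E
python3 - <<'E'
from h import *
print("lip",tri((226,183),(214.4,157.4)))
ims={n:cv2.imread(f"pics/{n}0.png")[:,:,::-1].copy() for n in("side","top")}
# red cups: blobs
for n in ims:
    hsv=cv2.cvtColor(ims[n],cv2.COLOR_RGB2HSV); m=cv2.inRange(hsv,(172,120,60),(180,255,255))|cv2.inRange(hsv,(0,180,60),(3,255,255))
    N,_,st,ce=cv2.connectedComponentsWithStats(m); print(n,[(s[4],np.round(c,1)) for s,c in zip(st[1:],ce[1:]) if s[4]>8])
    k,c=mask(n,ims[n]); print(n,cv2.boundingRect(k))
    np.save(n+"c.npy",c)
ct,cs=np.load("topc.npy"),np.load("sidec.npy")
for z in(-.15,-.12,-.09,-.06,-.03,0,.03):
    out=[z]
    for n,c in(("top",ct),("side",cs)):
        cen=c.mean(0)
        sel=c[(c[:,0]<208)&(c[:,1]>150)|(c[:,1]>172)] if n=="top" else c[c[:,1]>207]
        x,e=circ(plane(n,sel,z)); out+=[np.round(x,4),round(e,4)]
    print(*out)
E
```

```text
lip (array([0.54688462, 0.14276463, 0.09783357]), np.float64(0.001595432077266278))
side [(np.int32(29), array([229.4, 172.3])), (np.int32(37), array([251.2, 180.2]))]
side (207, 165, 43, 57)
top []
top (193, 147, 36, 34)
-0.15 [0.5774 0.1786 0.0472] 0.0009 [0.6678 0.0025 0.048 ] 0.0012
-0.12 [0.5722 0.1754 0.0459] 0.0008 [0.6464 0.0314 0.0465] 0.0012
-0.09 [0.567  0.1722 0.0445] 0.0008 [0.625  0.0602 0.0451] 0.0012
-0.06 [0.5618 0.1689 0.0432] 0.0008 [0.6036 0.0891 0.0437] 0.0011
-0.03 [0.5566 0.1657 0.0419] 0.0008 [0.5822 0.1179 0.0423] 0.0011
0 [0.5514 0.1625 0.0405] 0.0007 [0.5608 0.1468 0.0408] 0.001
0.03 [0.5462 0.1592 0.0392] 0.0007 [0.5394 0.1756 0.0394] 0.001
```

```bash
cat >> h.py <<'E'
ZF=.0145
def pot(ims,box=(140,175,195,235)):
    g=ims["top"].astype(int); r=box
    hsv=cv2.cvtColor(ims["top"],cv2.COLOR_RGB2HSV); k,_=mask("top",ims["top"])
    m=((hsv[:,:,2]<110)&(k>0)).astype(np.uint8)
    N,L,st,ce=cv2.connectedComponentsWithStats(m); i=1+np.argmax(st[1:,4])
    P=plane("top",[ce[i]],ZF+.086)[0]
    print("mouth top",np.round(ce[i],2),st[i],"-> xy",np.round(P[:2],4))
    k,c=mask("side",ims["side"]); ys=range(c[:,1].min().astype(int),c[:,1].max().astype(int)+1)
    rows=[(y,*(lambda q:(q.min(),q.max()))(np.flatnonzero(k[y]))) for y in ys if k[y].any()]
    pr=proj("side",[[P[0],P[1],ZF+.018+h] for h in(0,.021,.054,.068)]); print("axis proj side",np.round(pr,1).tolist())
    print("rows",[(y,(a+b)/2,int(b-a+1)) for y,a,b in rows][::3])
    return P
def saucer(ims):
    for n in("top","side"):
        _,c=mask(n,ims[n])
        s=c[(c[:,0]<208)&(c[:,1]>150)|(c[:,1]>172)] if n=="top" else c[c[:,1]>207]
        x,e=circ(plane(n,s,ZF)); print("saucer",n,np.round(x,4),round(e,4))
E
python3 - <<'E'
from h import *
ims={n:cv2.imread(f"pics/{n}0.png")[:,:,::-1].copy() for n in("side","top")}
pot(ims);saucer(ims)
E
```

```text
mouth top [214.   157.03] [206 149  17  17 215] -> xy [0.5465 0.143 ]
axis proj side [[227.0, 202.7], [226.8, 196.6], [226.5, 186.6], [226.4, 182.3]]
rows [(178, np.float64(236.0), 27), (181, np.float64(233.5), 32), (184, np.float64(226.0), 17), (187, np.float64(226.0), 15), (190, np.float64(226.0), 17), (193, np.float64(226.0), 19), (196, np.float64(226.0), 21), (199, np.float64(225.5), 20), (202, np.float64(223.0), 23), (205, np.float64(222.5), 26), (208, np.float64(222.5), 30), (211, np.float64(222.0), 31), (214, np.float64(222.0), 29), (217, np.float64(222.0), 25), (220, np.float64(221.5), 14)]
saucer top [0.5489 0.1609 0.0399] 0.0007
saucer side [0.5505 0.1607 0.0402] 0.001
```

jog_arm --motion '[[[0, 0, 0], -0.153, -0.2], [[0, 0, 0], -0.153, -0.2], [[0, 0, 0], -0.153, -0.2], [[0, 0, 0], -0.153, -0.2], [[0, 0, 0], -0.153, -0.2], [[0, 0, 0], -0.153, -0.2], [[0, 0, 0], -0.153, -0.2]]'

```text
time_s: 0.98
position: [0.1576, -0.5527, 0.2448]
eef_rot: [-3.141, -0.001, 1.405]
force: [0.1, -0.8, 0.9]
gripper_width: 0.399
finger_force: 0.0
```

jog_arm --motion '[[[0.24, 0.09, 0], 0, -0.2], [[0.24, 0.09, 0], 0, -0.2], [[0.24, 0.09, 0], 0, -0.2], [[0.24, 0.09, 0], 0, -0.2], [[0.24, 0.09, 0], 0, -0.2], [[0.24, 0.09, 0], 0, -0.2], [[0.24, 0.09, 0], 0, -0.2], [[0.24, 0.09, 0], 0, -0.2], [[0.24, 0.09, 0], 0, -0.2], [[0.24, 0.09, 0], 0, -0.2], [[0.24, 0.09, 0], 0, -0.2], [[0, 0, 0], 0, -0.2]]'

```text
time_s: 2.48
position: [0.4437, -0.0637, 0.2449]
eef_rot: [-3.141, -0.001, 1.405]
force: [0.7, -1.2, 0.4]
gripper_width: 0.395
finger_force: 0.0
```

jog_arm --motion '[[[0.195, 0.083, 0], 0, -0.2], [[0.195, 0.083, 0], 0, -0.2], [[0.195, 0.083, 0], 0, -0.2], [[0.195, 0.083, 0], 0, -0.2], [[0, 0, 0.2], 0, -0.2], [[0, 0, 0.2], 0, -0.2], [[0, 0, 0.2], 0, -0.2], [[0, 0, 0.2], 0, -0.2], [[0, 0, 0.1], 0, -0.2], [[0, 0, 0], 0, -0.2]]'

```text
time_s: 3.72
position: [0.5329, 0.0748, 0.0633]
eef_rot: [-3.137, 0.001, 1.398]
force: [0.7, 0.3, 0.6]
gripper_width: 0.395
finger_force: 0.0
```

Run:
```python
from h import *
t=imaging.capture("top");s=imaging.capture("side")
cv2.imwrite("pics/s1.png",s[:,:,::-1]);cv2.imwrite("pics/t1.png",t[:,:,::-1])
a=cv2.resize(t[110:210,170:270],(400,400),interpolation=3);b=cv2.resize(s[140:240,170:270],(400,400),interpolation=3)
cv2.imwrite("pics/v1.png",np.hstack([a,b])[:,:,::-1])
p=observe()["position"]; print(p,proj("side",[p,p+[0,0,-.014]]),proj("top",[p]))
```

```text
[0.5351008  0.07508569 0.06573108] [[244.36205287 181.4718024 ]
 [244.37073234 185.58734009]] [[246.16557298 164.96244331]]
```

View pics/v1.png

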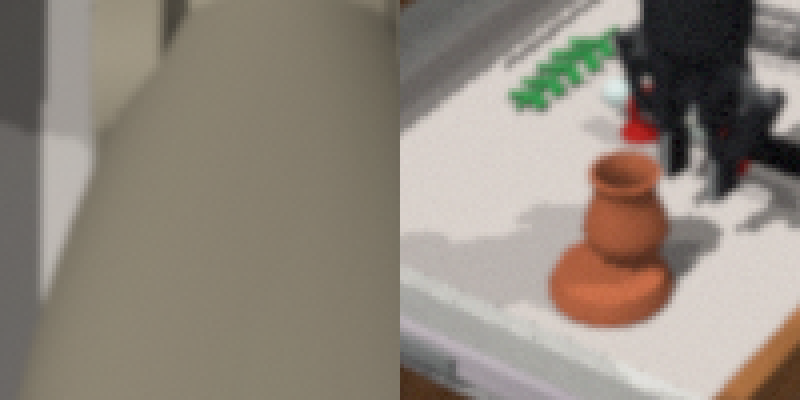

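Side view: the fingertips straddle the push line behind the pot, with tips at about (237,184) and (250,189). The pot still stands, and the top camera is blocked by the arm. Now I lower to belly height and approach.

jog_arm --motion '[[[0, 0, 0.02], 0, -0.2], [[0, 0, 0.02], 0, -0.2], [[0.03, 0, 0], 0, -0.2], [[0.03, 0, 0], 0, -0.2], [[0.03, 0, 0], 0, -0.2], [[0.02, 0, 0], 0, -0.2], [[0.01, 0, 0], 0, -0.2], [[0, 0, 0], 0, -0.2], [[0, 0, 0], 0, -0.2]]'

```text
time_s: 4.95
position: [0.539, 0.0994, 0.0572]
eef_rot: [-3.142, 0.0, 1.399]
force: [-0.0, -0.2, 0.0]
gripper_width: 0.4
finger_force: 0.0
```

jog_arm --motion '[[[0.008, 0, 0], 0, -0.2], [[0.008, 0, 0], 0, -0.2], [[0.008, 0, 0], 0, -0.2], [[0.008, 0, 0], 0, -0.2], [[0.008, 0, 0], 0, -0.2], [[0.008, 0, 0], 0, -0.2], [[0.008, 0, 0], 0, -0.2], [[0.008, 0, 0], 0, -0.2], [[0, 0, 0], 0, -0.2], [[0, 0, 0], 0, -0.2]]'

```text
time_s: 6.2
position: [0.5412, 0.1121, 0.0572]
eef_rot: [-3.142, -0.0, 1.399]
force: [0.2, -0.5, -0.4]
gripper_width: 0.401
finger_force: 0.2
```

Run:
```python
from h import *
t=imaging.capture("top");s=imaging.capture("side")
b=cv2.resize(s[150:230,180:280],(750,600),interpolation=3)
cv2.imwrite("pics/v2.png",b[:,:,::-1])
print(observe()["position"],observe()["force"])
k,c=mask("side",s)
print([(y,(lambda q:(q.min(),q.max()))(np.flatnonzero(k[y]))) for y in range(184,222,3)])
```

```text
[0.54115377 0.11215557 0.05723346] [-0.42634022  0.16634715  0.02493023]
[(184, (np.int64(217), np.int64(233))), (187, (np.int64(218), np.int64(232))), (190, (np.int64(217), np.int64(233))), (193, (np.int64(216), np.int64(234))), (196, (np.int64(216), np.int64(236))), (199, (np.int64(216), np.int64(235))), (202, (np.int64(212), np.int64(233))), (205, (np.int64(210), np.int64(235))), (208, (np.int64(208), np.int64(237))), (211, (np.int64(207), np.int64(237))), (214, (np.int64(208), np.int64(236))), (217, (np.int64(210), np.int64(234))), (220, (np.int64(215), np.int64(228)))]
```

View pics/v2.png

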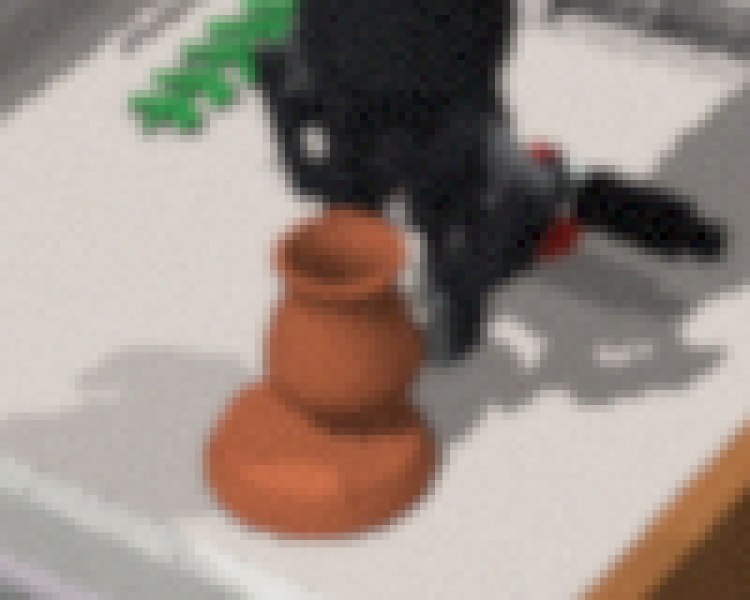

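Side view: the fingers touch the belly at (237,196), and the pot is upright with its mouth at about (225,183). It has moved about 3 mm. I continue slowly.

jog_arm --motion '[[[0.005, 0, 0], 0, -0.2], [[0.005, 0, 0], 0, -0.2], [[0.005, 0, 0], 0, -0.2], [[0.005, 0, 0], 0, -0.2], [[0.005, 0, 0], 0, -0.2], [[0.005, 0, 0], 0, -0.2], [[0.005, 0, 0], 0, -0.2], [[0.005, 0, 0], 0, -0.2], [[0.005, 0, 0], 0, -0.2], [[0.005, 0, 0], 0, -0.2], [[0.005, 0, 0], 0, -0.2], [[0, 0, 0], 0, -0.2]]'

```text
time_s: 7.8
position: [0.5431, 0.123, 0.0573]
eef_rot: [3.142, -0.0, 1.399]
force: [0.0, -0.9, -0.3]
gripper_width: 0.401
finger_force: 0.3
```

Run:
```python
from h import *
s=imaging.capture("side")
b=cv2.resize(s[150:230,180:280],(750,600),interpolation=3)
cv2.imwrite("pics/v3.png",b[:,:,::-1])
print(observe()["position"],observe()["force"])
k,c=mask("side",s)
print([(y,(lambda q:(q.min(),q.max()))(np.flatnonzero(k[y]))) for y in range(181,223,3)])
d=np.array([.0032,.0178,0])
for f in(0,.5,1): print(f,proj("side",[np.array([.5465,.143,ZF+.018+h])+f*d for h in(.021,.054,.068)]).round(1).tolist())
```

```text
[0.54306936 0.12302652 0.05724972] [ 0.04886726  0.0506887  -0.73382429]
[(181, (np.int64(218), np.int64(228))), (184, (np.int64(214), np.int64(230))), (187, (np.int64(214), np.int64(230))), (190, (np.int64(215), np.int64(229))), (193, (np.int64(214), np.int64(230))), (196, (np.int64(213), np.int64(232))), (199, (np.int64(213), np.int64(233))), (202, (np.int64(212), np.int64(233))), (205, (np.int64(210), np.int64(235))), (208, (np.int64(208), np.int64(237))), (211, (np.int64(207), np.int64(237))), (214, (np.int64(208), np.int64(236))), (217, (np.int64(210), np.int64(234))), (220, (np.int64(215), np.int64(228)))]
0 [[226.8, 196.6], [226.5, 186.6], [226.3, 182.3]]
0.5 [[224.4, 198.1], [224.0, 188.2], [223.9, 183.9]]
1 [[221.9, 199.7], [221.5, 189.7], [221.4, 185.4]]
```

View pics/v3.png

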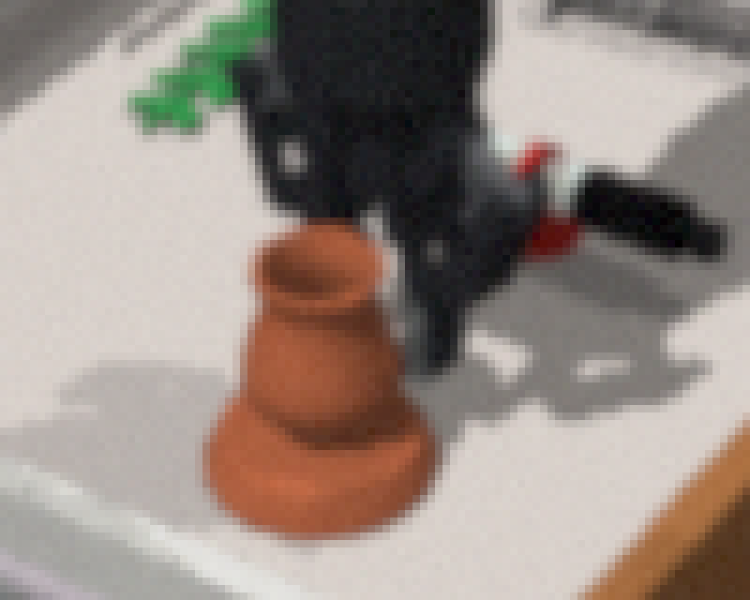

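Side view: the pot is upright with its mouth at about (222,185), the saucer hasn't moved, and about 3.5 mm remain. I push 3.2 mm more, then back off and look with both cameras.

jog_arm --motion '[[[0.004, 0, 0], 0, -0.2], [[0.004, 0, 0], 0, -0.2], [[0.004, 0, 0], 0, -0.2], [[0.004, 0, 0], 0, -0.2], [[0, 0, 0], 0, -0.2], [[-0.01, 0, 0], 0, -0.2], [[-0.1, 0, 0], 0, -0.2], [[-0.2, 0, 0], 0, -0.2], [[0, 0, -0.3], 0, -0.2], [[0, 0, -0.3], 0, -0.2], [[-0.3, 0, 0], 0, -0.2], [[-0.3, 0, 0], 0, -0.2]]'

```text
time_s: 9.35
position: [0.5126, -0.0551, 0.1786]
eef_rot: [3.139, 0.001, 1.401]
force: [0.1, 0.7, 0.3]
gripper_width: 0.396
finger_force: 0.0
```

jog_arm --motion '[[[-0.3, 0, 0], 0, -0.2], [[-0.3, 0, 0], 0, -0.2], [[-0.3, 0, 0], 0, -0.2], [[0, 0, 0], 0, -0.2]]'

```text
time_s: 9.85
position: [0.4803, -0.2355, 0.1772]
eef_rot: [3.141, 0.001, 1.392]
force: [-0.3, 0.3, -0.7]
gripper_width: 0.401
finger_force: 0.0
```

Run:
```python
from h import *
ims={n:imaging.capture(n) for n in("side","top")}
for n in ims: cv2.imwrite(f"pics/{n}4.png",ims[n][:,:,::-1])
a=cv2.resize(ims["top"][110:210,170:270],(400,400),interpolation=3);b=cv2.resize(ims["side"][140:240,170:270],(400,400),interpolation=3)
cv2.imwrite("pics/v4.png",np.hstack([a,b])[:,:,::-1])
print(observe()["position"]);pot(ims);saucer(ims)
for h in(0.,.021,.054,.068):print(proj("side",[[.5497,.1608,ZF+.018+h]]).round(1))
print("want top mouth",proj("top",[[.5489,.1609,ZF+.086]]))
```

```text
[ 0.4807249  -0.23167837  0.1770678 ]
mouth top [216.3  166.32] [200 148  27  33 402] -> xy [0.5265 0.1379]
axis proj side [[234.2, 204.3], [234.1, 198.1], [233.9, 188.2], [233.8, 183.9]]
rows [(181, np.float64(233.5), 32), (184, np.float64(221.0), 17), (187, np.float64(221.0), 17), (190, np.float64(221.0), 15), (193, np.float64(221.0), 17), (196, np.float64(221.0), 19), (199, np.float64(221.5), 22), (202, np.float64(222.5), 22), (205, np.float64(222.5), 26), (208, np.float64(222.5), 30), (211, np.float64(222.0), 31), (214, np.float64(222.0), 29), (217, np.float64(222.0), 25), (220, np.float64(221.5), 14)]
saucer top [0.5485 0.1614 0.0395] 0.0006
saucer side [0.5499 0.1609 0.0397] 0.0011
[[222.2 205.9]]
[[221.9 199.7]]
[[221.5 189.7]]
[[221.4 185.4]]
want top mouth [[205.61000056 155.92530421]]
```

View pics/v4.png

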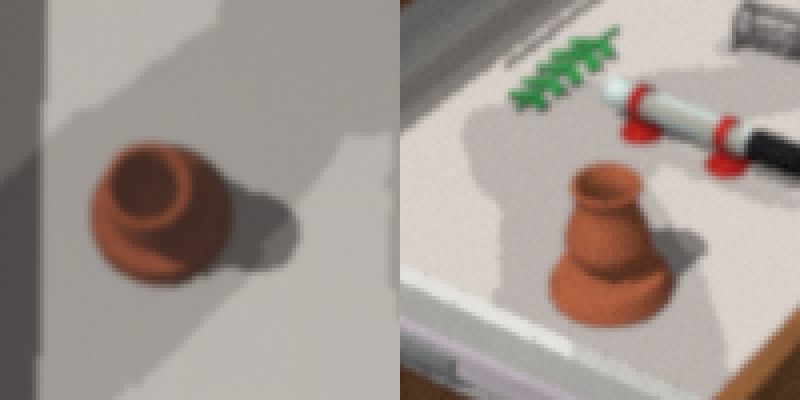

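The view shows the pot upright near the middle, with the mouth at about top (207,156) and side (221,186). The arm's shadow spoiled the mouth threshold, so I measure it more carefully.

Run:
```python
from h import *
T={0:cv2.imread("pics/top0.png"),4:cv2.imread("pics/top4.png")}
S={0:cv2.imread("pics/side0.png"),4:cv2.imread("pics/side4.png")}
for i in T:
    box=dict({0:(145,170,203,228),4:(143,169,194,220)}[i:=i] and []) if 0 else {0:(147,167,204,225),4:(145,166,196,218)}[i]
    v=T[i].max(2)
    for th in((80,95,110) if i==0 else (70,80,90)):
        m=np.zeros_like(v);r=box;m[r[0]:r[1],r[2]:r[3]]=(v<th)[r[0]:r[1],r[2]:r[3]]
        N,L,st,ce=cv2.connectedComponentsWithStats(m);j=1+np.argmax(st[1:,4])
        (c,_)=cv2.minEnclosingCircle(np.argwhere(L==j)[:,::-1].astype(np.float32))
        print(i,th,st[j],ce[j].round(2),np.round(c,2),plane("top",[ce[j]],ZF+.086)[0,:2].round(4))
    print(v[148:166:2,196:218] if i else "")
for i in S:  # subpixel neck/belly edges in side: redness along rows
    a=S[i].astype(float); red=a[:,:,2]-a[:,:,0]
    for y in(186,188,190,192,194,196):
        p=red[y,200:250]; h=p.max()/2; k=np.flatnonzero(p>h); l,q=k[0],k[-1]
        L_=l-(p[l]-h)/(p[l]-p[l-1]); R=q+(p[q]-h)/(p[q]-p[q+1]); print(i,y,round(200+(L_+R)/2,2),round(R-L_,1),end=" | ")
    print()
```

```text
0 80 [209 151  12  13  88] [215.8  158.23] [214.  157.5] [0.5439 0.1392]
0 95 [207 150  15  15 181] [214.   157.11] [214.   157.25] [0.5463 0.143 ]
0 110 [206 149  17  17 215] [214.   157.03] [214. 157.] [0.5465 0.143 ]

4 70 [199 150  13  12  82] [203.72 154.41] [204.94 155.5 ] [0.5522 0.165 ]
4 80 [199 149  14  15 170] [205.36 155.92] [205.27 156.  ] [0.5489 0.1614]
4 90 [198 148  16  16 199] [205.48 155.8 ] [205.36 155.79] [0.5492 0.1612]
[[158 158 155 149 137 122 106  95  88  83  82  86  91  98 108 119 126 125
  115 104  99 102]
 [156 152 140 119  95  78  69  68  66  67  68  69  73  77  86  98 112 123
  127 119 105 100]
 [151 137 112  86  71  66  64  66  66  67  67  67  68  70  69  75  88 108
  122 129 117  94]
 [136 117  88  71  65  65  65  66  67  68  67  68  69  70  70  69  74  89
  112 128 126 104]
 [129 107  82  68  65  65  66  67  68  68  70  71  73  72  72  71  72  82
  101 120 125 108]
 [137 117  89  70  66  66  68  68  69  70  72  71  71  73  73  72  75  85
  107 127 123 100]
 [138 130 110  86  72  68  68  69  70  72  72  72  72  72  73  75  82 101
  120 125 111  87]
 [132 130 127 116  97  79  73  71  71  73  74  74  75  77  83  97 113 123
  121 105  84  70]
 [134 127 123 122 124 121 113 105  98  95  97 100 106 111 118 124 120 106
   89  74  67  66]]
0 186 225.44 15.6 | 0 188 225.36 15.3 | 0 190 225.54 17.0 | 0 192 225.61 18.3 | 0 194 225.68 19.7 | 0 196 225.76 20.2 | 
4 186 220.99 17.9 | 4 188 220.83 17.0 | 4 190 220.79 15.0 | 4 192 220.69 16.2 | 4 194 220.56 17.0 | 4 196 220.75 18.6 |
```

The top view puts the pot at (0.549, 0.161) and the saucer at (0.549, 0.161). The side view agrees, and the arm is clear.

```bash
python3 -c "
from rig import order
print(order.sign_off())"
```

```text
the job is handed in; nothing more can be done
None
```

I nudged the pot upright to within about 1 mm of the saucer's centre (both cameras agree), the saucer did not move measurably, I kept the arm clear of the other spares, and I handed the job in at about 10 s; no verdict was returned.

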